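Clamp a bottle with the inner knob of a concentric pair

ROBOT

A 6-joint arm with a two-finger parallel gripper is mounted at the origin on the work surface. World frame = base frame: x ahead of the robot, y to its left, z up, the work surface at z = 0. Lengths are in mm, angles in degrees, forces in N, time in s.
With the tool pointing down it reaches from about 300 to 850 mm from the base axis. Payload 4.2 kg.
Tool frame: the origin (TCP) lies midway between the tips of the shut fingers; the grasp point (between the pads) lies 19 mm behind it (env.grip_point_offset is the distance from the TCP to the grasp point, in mm); z points along the fingers, x is the direction in which the jaws open and shut, and the axes are right-handed (so a half turn about z gives the same grasp; the last joint's range is limited). The gripper opens to 91 mm and grips with 3 to 60 N. Pads are 32 mm wide; open, the fingers measure 118 mm over their backs; the gripper's body (76 mm by 178 mm) begins 60 mm behind the grasp point.
Start: joints at [63.083, 18.312, 89.639, -0, 72.044, -1.146], TCP at [250.006, 517.822, 213.976] pointing down, gripper open.
Joint ranges: [-177.97, 177.97], [-48.28, 115.42], [12.27, 149.76], [-77.06, 257.06], [2.81, 150.46], [-146.56, 146.56]. Speed limits (degrees/s): [147.25, 147.25, 180, 180, 180, 180].

INTERFACE

Orientations are given as [roll, pitch, yaw] about the fixed x, y, z axes, in that order (R = Rz(yaw) Ry(pitch) Rx(roll)).
In Python, from workcell import env gives the robot as it stands.
- The arm moves only by the shell command python3 -m pendant 'ROWS' [FORCE]. ROWS is JSON, a list of rows, each an object with "xyz": the shift along the tool's x, y, z in m, a list of three; "roll": the turn about the tool's z in degrees; "jaw": the closure, from 0 (fully open) to 1 (shut). A call has exactly 8 rows; each row is the pose to reach, as a shift and turn from the pose commanded when the call began, along the tool's axes at that moment; what a row does not reach only later rows make up. A row lasts 1/8 s, in which the tool goes at most 62.5 mm and 10.7 degrees, less where a joint would pass 70% of its speed; a pose out of reach is approached as far as the arm can. A call with a gripper value outside its range is refused whole. The fingers move at their own pace and stop on an object; FORCE is the grip in N (left out, the last holds). Time passes only in rows, so rows that repeat a pose let the fingers close, or fill a call up. It gives the time, the measured TCP pose, the force and the opening at its end, in the units of the state.
- env.state(): the state, without advancing time (a new reading comes with each control period).
- env.grab_frame(name): name is "side" or "top" or "wrist"; returns (picture, depth): 480x640x3 uint8, blue, green, red; 480x640 float32, mm along the optical axis (not along the pixel's ray), 0 where there is no reading.
- env.camera_params(name): a dict with "camera_matrix" (3x3 intrinsics, pixels), "cam_to_world" (4x4, takes a point from camera to world coordinates); the wrist camera has in their place "hand_eye" (4x4, takes a point from camera to tool coordinates, whose origin is the TCP and whose axes are the tool frame's). Camera axes: x right, y up, looking along -z (the intrinsics and any distortion apply to the point x, -y, -z); pixel columns grow to the right and rows downward; lengths in mm; the calibration is good to about 2 mm. A picture is of the moment at which its call begins: read the wrist's pose just before it. camera_params takes no time and is no camera call.
- env.job_done(): hands the job in, once; it reports no verdict.
The state is a dict: "time_s": time; "qpos": joint angles; "qvel": joint speeds; "effort": joint torques, N m; "ee_pos": TCP position; "ee_rot": TCP orientation; "force": force on the tool from outside, world axes, zero at the start; "torque": the same for the moment, N m; "gripper_width": finger opening in mm.
Only numpy, scipy, OpenCV 4.12 (cv2) and the standard library are available. Lean on these libraries where they do the work, as an engineer would, in place of code of your own. Each camera call takes 0.05 s, during which the arm holds its last target. There are 200 camera calls.

TASK

Stand the small brown glass bottle upright on the bed of the bottle holder, between the pad and the V stop, and let go of it. Then turn the slim upper knob clockwise, feeling the load, until the pad holds the bottle firmly but gently against the V stop with about 11 newtons; more than 20 could crack the glass. The wide ring under the knob is already set for this bottle and must not turn with it; leave the can, jar and carton where they stand, and take your hand away at the end.

Things in the scene. Friction and masses are not known exactly. Their poses are not given: they have to be found in the camera images.
- holder: Bottle holder, fixed to the table. Origin on the table under the knob axis; z up. Local -y runs from the knob axis over the bed to the V stop. A grey box 84 x 84 mm, top 48 mm above the table, carries the knobs; a steel base plate 12 mm thick (110 mm in x, from y = +40 to -190 mm) forms the bed. A V-shaped steel stop, 45 mm tall, opens towards the pad; it is bolted in a slot, so the axis of the bottle, once in the V, lies anywhere from 115 to 127 mm from the knob axis.
- bed (a point): Point on the bed's top face (12 mm above the table), at holder local (0, -112, 12) mm: stand the bottle with its axis here, clear of both the open pad and the stop. Same axes as the holder.
- knob_top (a point): Centre of the top face of the slim upper (inner) knob: round fluted aluminium, 36 mm across, axis vertical, its top 104 mm above the table and 37 mm above the ring's top face. Clockwise seen from above closes the pad, 20 mm per radian. From the start 0.5 to 1.4 rad bring the bottle against the stop. It may be let go and taken again.
- knob: The same knob (origin on its axis at its underside). It turns stiffly (about 0.38 N m of friction: grip it firmly; it stays where it is left). Clamping loads it by a further 0.02 N m per newton; with the hand held still after a small turn the felt moment about the axis stays level while the pad is free, then rises about 0.018 N m per newton. Once the bottle is in the stop each 0.015 rad adds 1 N.
- ring_mark (a point): White mark on the wide lower (outer) ring, black plastic, 62 mm across, 18 mm tall, coaxial with the knob; the point is 30 mm from the axis at the ring's top face, 67 mm above the table. The ring sets the height of a slim guide pin at the box's corner and turns easily (0.07 N m): fingertips rubbing on it turn it. It must stay within about 4 degrees (mark within 2.5 mm).
- ring: The wide lower ring itself; origin on the knob axis at its underside, 49 mm above the table.
- pad_face (a point): Centre of the pad's face, a rubber-faced plate 40 mm wide and 20 mm tall that moves along the holder's local -y; at the start 75 to 79 mm from the knob axis, 90 to 102 mm when the bottle meets the stop, and about 36 mm above the table.
- pad: The same pad (its origin lies on the knob axis at table height when open, and moves with it). A spring behind it lets it yield 1 mm per 4 N.
- bottle_mid (a point): Small brown glass bottle, upright, loose, 200 g, 145 mm tall; this point is on its axis half-way up (72.5 mm above its foot). Body 50 mm across up to 80 mm, a shoulder up to 96 mm, then a straight neck 26 mm across to the top: grip the neck about 122 mm above the foot. Local z is the bottle's axis.
- bottle: The same bottle; origin at the centre of its foot.
- can: Bystander: aluminium can, 66 mm across, 115 mm tall, origin at its foot.
- jar: Bystander: glass jar with steel lid, 72 mm across, 90 mm tall, origin at its foot.
- carton: Bystander: cardboard carton 65 x 95 x 160 mm, origin at its foot.
Not all that is in view belongs to the job. Several things look just like the bottle: the one meant starts farthest to the robot's left.

How it is judged:
By the outcome, as a careful person would: the job done as asked, in the order asked, and still so for the second after the job is handed in, with the robot touching nothing.
It also fails if it takes over 67 s, if anything falls off the work surface, if the arm or the gripper's body presses on something with over 40 N, if the wrist force passes 120 N, or if a joint passes its speed limit or range.

## Working session

There is one attempt and no reset: what is moved stays moved. The work goes in short steps, Python scripts to look and compute and a shell command to move; the robot and the scene stay as the last step left them, time stands still between calls to the robot, and variables do not carry over. Pictures are saved under pics/ and viewed, about 8 in all and at most 12, crops included, and the job is handed in when it is done.

```bash
ls; mkdir -p pics; python3 - <<'E'
from workcell import env
import cv2,numpy as np
for n in ("top","side"):
    im,d=env.grab_frame(n); cv2.imwrite(f"pics/{n}0.png",im); np.save(f"pics/{n}0.npy",d)
    p=env.camera_params(n); print(n,{k:np.round(v,3).tolist() if not isinstance(v,str) else v for k,v in p.items()})
p=env.camera_params("wrist");print({k:np.round(v,3).tolist() for k,v in p.items()})
print(env.state(),env.grip_point_offset)
E
```

```text
pics
top {'camera_matrix': [[470.92, 0.0, 322.928], [0.0, 470.92, 247.981], [0.0, 0.0, 1.0]], 'cam_to_world': [[-0.007, 0.992, -0.127, 429.883], [-1.0, -0.007, -0.003, -16.752], [-0.004, 0.127, 0.992, 1210.355], [0.0, 0.0, 0.0, 1.0]]}
side {'camera_matrix': [[455.122, 0.0, 314.343], [0.0, 455.122, 230.011], [0.0, 0.0, 1.0]], 'cam_to_world': [[0.737, 0.346, -0.581, -3.732], [-0.676, 0.384, -0.629, -670.075], [0.005, 0.856, 0.517, 623.49], [0.0, 0.0, 0.0, 1.0]]}
{'camera_matrix': [[375.374, 0.0, 321.865], [0.0, 375.374, 240.27], [0.0, 0.0, 1.0]], 'hand_eye': [[1.0, -0.001, -0.0, 2.338], [-0.001, -0.965, -0.264, -73.62], [-0.0, 0.264, -0.965, -170.775], [0.0, 0.0, 0.0, 1.0]]}
{'time_s': 0.1, 'qpos': array([ 6.30820347e+01,  1.83475520e+01,  8.96968015e+01, -1.10246564e-04,
        7.20424487e+01, -1.14453663e+00]), 'qvel': array([-0.10130525, -0.22270594, -0.10044275, -0.01763428, -0.01827207,
        0.00290258]), 'effort': array([ 7.91638777e-04, -4.13333631e+01, -2.32511115e+01,  7.30170845e-02,
        4.22592403e-02, -4.90895525e-05]), 'ee_pos': array([249.81430414, 517.42944322, 213.22632612]), 'ee_rot': array([-1.79998371e+02,  8.67870067e-02,  6.42266067e+01]), 'force': array([-0.35044618,  0.69617457, -1.11389666]), 'torque': array([2.15354924e-02, 8.07644857e-02, 9.44312542e-05]), 'gripper_width': 91.40545229679101} 18.8
```

View pics/top0.png

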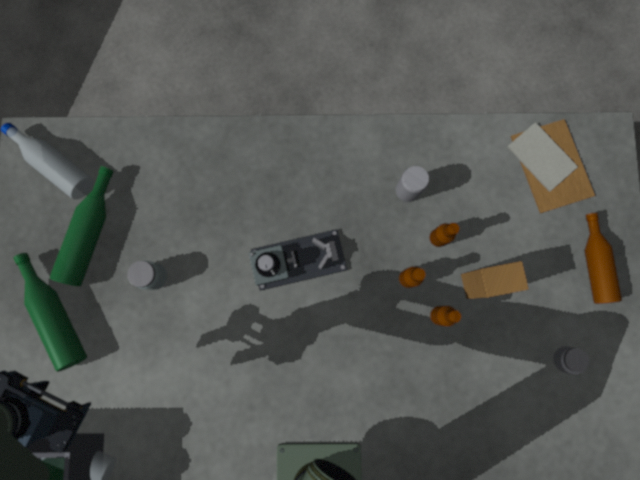

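View pics/side0.png

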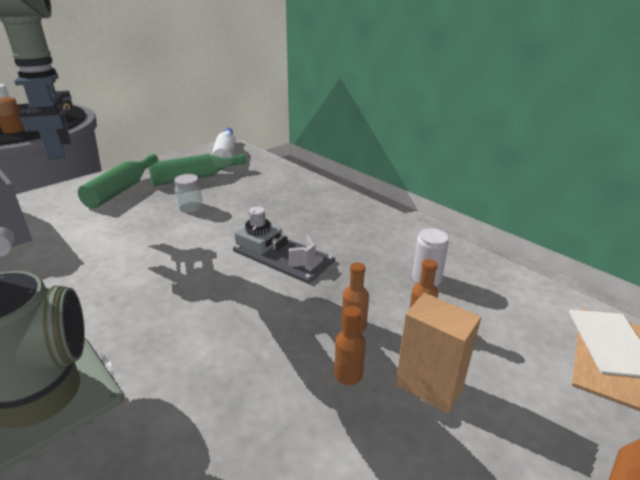

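The top view shows three brown bottles that could be the target: (412,277), (445,235) and (445,317). A brown object also shows in the side view at (8,115), near a tub in the background. In the top view, image left is the robot's left, so (412,277) is the likely choice. I'll measure all four.

```bash
cat > h.py <<'E'
import numpy as np,cv2
from scipy.spatial.transform import Rotation as R
from workcell import env
def T_tool(s):
    T=np.eye(4);T[:3,:3]=R.from_euler('xyz',s['ee_rot'],degrees=True).as_matrix();T[:3,3]=s['ee_pos'];return T
def cloud(n,d,T=None):
    p=env.camera_params(n);K=p['camera_matrix']
    v,u=np.mgrid[:480,:640]
    c=np.stack([(u-K[0,2])/K[0,0]*d,-(v-K[1,2])/K[1,1]*d,-d,np.ones_like(d)],-1)
    M=p['cam_to_world'] if T is None else T@p['hand_eye']
    P=(c@np.array(M).T)[...,:3]; P[d<=0]=np.nan; return P
def circ(P):
    A=np.c_[2*P[:,:2],np.ones(len(P))];x=np.linalg.lstsq(A,(P[:,:2]**2).sum(1),rcond=None)[0]
    return x[:2],np.sqrt(x[2]+x[0]**2+x[1]**2)
E
python3 - <<'E'
from h import *
np.set_printoptions(precision=1,suppress=True)
print(env.camera_params('top').keys())
im=cv2.imread('pics/top0.png');P=cloud('top',np.load('pics/top0.npy'))
hsv=cv2.cvtColor(im,cv2.COLOR_BGR2HSV)
print('table',P[350,200],P[180,200])
for u,v in [(445,235),(412,277),(445,317)]:
    Q=P[v-22:v+22,u-22:u+22].reshape(-1,3);H=hsv[v-22:v+22,u-22:u+22].reshape(-1,3)
    Q=Q[(H[:,1]>150)&(Q[:,2]>15)]
    t=Q[Q[:,2]>Q[:,2].max()-6]; print((u,v),'top',Q[:,2].max(),t.mean(0),len(t), np.ptp(t,axis=0))
# knob
Q=P[240:290,240:295].reshape(-1,3);t=Q[(Q[:,2]>97)&(Q[:,2]<112)];print('knob',t.mean(0),np.ptp(t,axis=0),len(t))
for u,v in [(261,286),(341,268),(337,234),(253,249)]: print('plate corner',P[v,u])
S=cloud('side',np.load('pics/side0.npy'));
for u,v in [(8,115),(8,95),(75,170)]: print('side',(u,v),S[v,u])
c=cv2.resize(im[200:350,235:475],None,fx=3.3,fy=3.3,interpolation=2);cv2.imwrite('pics/c1.png',c)
E
```

```text
dict_keys(['camera_matrix', 'cam_to_world'])
table [327.7 298.    2.3] [769.3 311.2  -3.9]
(445, 235) top 150.19309286273028 [ 610.1 -310.9  145.9] 61 [23.5 23.3  6. ]
(412, 277) top 150.51069663272142 [ 506.2 -228.2  146.4] 51 [22.7 26.4  5.9]
(445, 317) top 149.4283102866109 [ 410.8 -306.2  145.6] 78 [22.2 24.7  5.9]
knob [539.2 123.4 103.7] [33.8 34.  12.7] 178
plate corner [487.  144.6  11.4]
plate corner [531.2 -59.1  13.8]
plate corner [619.3 -50.   11.6]
plate corner [581.8 165.9  12.3]
side (8, 115) [ 268.  1194.   143.5]
side (8, 95) [ 329.7 1461.4  149.3]
side (75, 170) [ 407.2 1111.   -76.5]
```

View pics/c1.png

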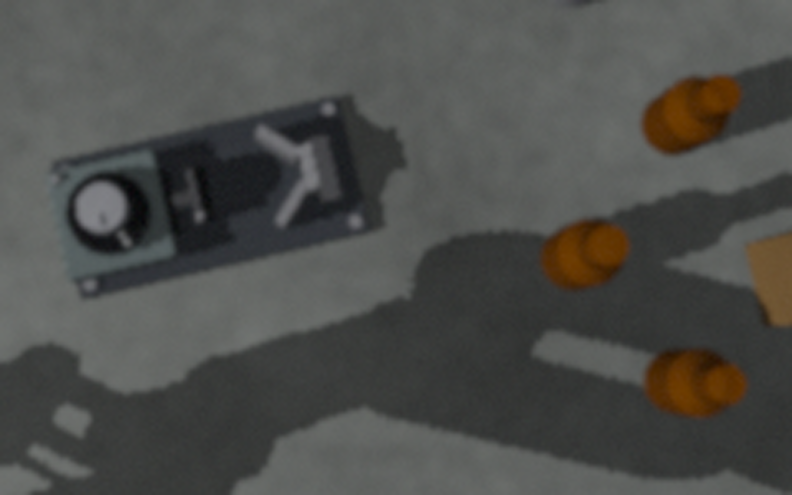

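The brown object in the side view measures y≈1200 mm, so it lies beyond the table and isn't a candidate. Of the three bottles on the table, (412,277) is farthest left at world (506,-228). Its neighbours are at y≈-311 and -306. The crop shows the holder at left (knob at (100,208), V stop at (300,165)) and the chosen bottle at (585,255). Next I'll hover so the wrist camera can see the holder.

```bash
python3 -m pendant '[{"xyz":[-0.030,0.040,-0.010],"roll":0,"jaw":0},{"xyz":[-0.068,0.090,-0.022],"roll":0,"jaw":0},{"xyz":[-0.105,0.138,-0.034],"roll":0,"jaw":0},{"xyz":[-0.142,0.187,-0.045],"roll":0,"jaw":0},{"xyz":[-0.179,0.236,-0.056],"roll":0,"jaw":0},{"xyz":[-0.216,0.285,-0.067],"roll":0,"jaw":0},{"xyz":[-0.250,0.330,-0.077],"roll":0,"jaw":0},{"xyz":[-0.280,0.370,-0.086],"roll":0,"jaw":0}]' 30
python3 - <<'E'
from h import *
s=env.state();print(s['ee_pos'],s['ee_rot'],s['qvel'].round(1),s['torque'],s['qpos'].round(1))
im,d=env.grab_frame('wrist');np.savez('pics/w1.npz',d=d,T=T_tool(s));cv2.imwrite('pics/w1.png',im)
E
```

```text
time_s: 1.1
ee_pos: [461.9, 102.8, 300.1]
ee_rot: [-180.0, -0.0, 64.2]
force: [0.2, -0.1, -1.1]
gripper_width: 91.4
[461.9071289  102.77043862 300.0812402 ] [-1.79991173e+02 -8.77188884e-04  6.41758312e+01] [-47.2   6.5 -17.4   0.2  10.9 -47. ] [0.06321548 0.00046792 0.07110835] [ 11.1   6.4  93.    0.   80.6 -53. ]
```

View pics/w1.png

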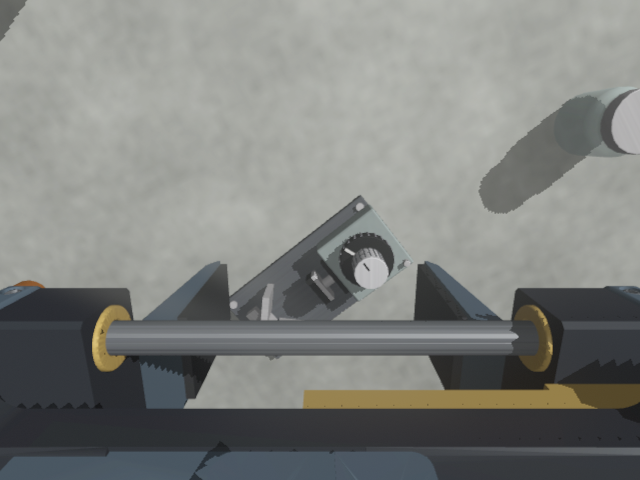

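The wrist view shows the holder's knob at (370,265), the ring mark at (348,252), the pad at (325,285) and the V at (265,300). The gripper hides everything below row 300. Next I'll work out the holder's pose from the depth data.

```bash
python3 - <<'E'
from h import *
np.set_printoptions(precision=1,suppress=True)
z=np.load('pics/w1.npz');W=cloud('wrist',z['d'],z['T']);im=cv2.imread('pics/w1.png')
print('table',W[150,300],W[100,150])
Q=W[235:295,335:400].reshape(-1,3);t=Q[(Q[:,2]>100)&(Q[:,2]<108)];print('knob wrist',t.mean(0),circ(t),len(t),cv2.minEnclosingCircle(t[:,:2].astype(np.float32)))
g=im[235:295,335:400].reshape(-1,3).min(1);r=Q[(Q[:,2]>62)&(Q[:,2]<72)&(g>130)];print('mark',r,)
rr=Q[(Q[:,2]>62)&(Q[:,2]<72)];print('ring',np.nanmean(rr[:,2]),cv2.minEnclosingCircle(rr[:,:2].astype(np.float32)))
print('pad/V', [ (p,W[p[1],p[0]]) for p in [(323,280),(315,275),(330,290),(268,292),(360,206),(406,264)]])
T=cloud('top',np.load('pics/top0.npy'))
K=T[240:290,240:295].reshape(-1,3);t=K[(K[:,2]>99)&(K[:,2]<110)];print('knob top',t.mean(0),cv2.minEnclosingCircle(t[:,:2].astype(np.float32)))
a=T[225:300,240:355].reshape(-1,3)
tab=a[(a[:,2]<4)];print('table near',np.median(tab[:,2]))
m=a[(a[:,2]>8)&(a[:,2]<60)]; rect=cv2.minAreaRect(m[:,:2].astype(np.float32));print('plate',rect)
box=cv2.boxPoints(rect);print(box)
E
```

```text
table [398.2 106.6  -0.2] [270.1 -26.9   0.4]
knob wrist [540.1 123.6 103.9] (array([540.3, 123.6]), np.float64(12.69379750375041)) 885 ((540.7283325195312, 123.46204376220703), 18.336618423461914)
mark [[515.2 108.5  68.1]
 [515.8 109.5  67.6]
 [527.6 133.7  67.2]
 [516.6 108.   66.9]
 [516.7 109.   68.2]
 [517.4 110.   67.6]
 [518.  111.   67.1]
 [517.3 107.5  68.2]
 [517.5 108.6  68.9]
 [518.3 109.5  67.9]
 [519.1 110.5  67.1]
 [519.4 111.5  67.5]
 [531.  137.8  70.9]
 [518.8 108.1  68.4]
 [519.1 109.1  68.7]
 [519.9 110.1  67.7]
 [520.6 111.   67.1]
 [521.  112.1  67.6]
 [521.6 113.1  67.1]
 [520.3 108.6  68.3]
 [521.1 109.5  67.5]
 [521.3 110.6  68.5]
 [521.6 111.7  68.8]
 [522.3 112.6  68.4]
 [522.9 113.6  67.8]
 [523.3 114.6  68.2]
 [522.3 110.1  68.4]
 [523.1 111.1  67.4]
 [523.1 112.2  69. ]
 [523.5 113.2  69.3]
 [524.5 114.1  67.7]
 [525.2 115.1  67.1]
 [524.4 111.7  68.5]
 [524.9 112.7  68.4]
 [525.6 113.6  67.7]
 [524.9 114.9  71.3]
 [562.7 140.7  67.3]
 [563.8 140.2  67.2]
 [565.  139.7  67.1]
 [566.7 137.7  67.2]]
ring 66.88964025776308 ((540.8558959960938, 123.50521850585938), 31.775474548339844)
pad/V [((323, 280), array([549.1,  65. ,  39.3])), ((315, 275), array([538.3,  59.3,  41.2])), ((330, 290), array([567. ,  66.1,  33.5])), ((268, 292), array([533.4,  -2.9,  40.5])), ((360, 206), array([489.8, 143.9,  16. ])), ((406, 264), array([567.6, 163.6,  55.2]))]
knob top [539.2 123.6 103.8] ((539.707275390625, 124.03545379638672), 17.906667709350586)
table near -0.26630714865336813
plate ((553.9484252929688, 62.196556091308594), (119.13545227050781, 256.54132080078125), 10.123130798339844)
[[472.8 178. ]
 [517.9 -74.5]
 [635.1 -53.6]
 [590.  198.9]]
```

```bash
python3 -m pendant '[{"xyz":[-0.040,0.026,0.005],"roll":0,"jaw":0},{"xyz":[-0.085,0.056,0.020],"roll":0,"jaw":0},{"xyz":[-0.132,0.088,0.040],"roll":0,"jaw":0},{"xyz":[-0.179,0.119,0.060],"roll":0,"jaw":0},{"xyz":[-0.220,0.146,0.080],"roll":0,"jaw":0},{"xyz":[-0.255,0.169,0.095],"roll":0,"jaw":0},{"xyz":[-0.280,0.186,0.110],"roll":0,"jaw":0},{"xyz":[-0.280,0.186,0.110],"roll":0,"jaw":0}]' 20
python3 - <<'E'
from h import *
np.set_printoptions(precision=2,suppress=True)
s=env.state();print(s['ee_pos'],s['force'],s['torque'])
im,d=env.grab_frame('wrist');np.savez('pics/w2.npz',d=d,T=T_tool(s));cv2.imwrite('pics/w2.png',im)
im,d=env.grab_frame('top');cv2.imwrite('pics/top2.png',im)
from scipy.optimize import minimize
T=cloud('top',np.load('pics/top0.npy'));a=T[220:305,240:360].reshape(-1,3);m=a[(a[:,2]>7)&(a[:,2]<60)][:,:2]
best=[]
for y in np.arange(6,17,.5):
    c,s_=np.cos(np.radians(y)),np.sin(np.radians(y));q=(m-[540,123.7])@np.array([[c,-s_],[s_,c]])
    lo,hi=np.percentile(q,[2,98],axis=0);best.append((hi[0]-lo[0],hi[1]-lo[1],y,lo,hi))
for b in sorted(best,key=lambda b:b[0])[:6]:print(b)
E
```

```text
time_s: 2.15
ee_pos: [506.4, -229.2, 188.0]
ee_rot: [-179.8, -0.0, 64.1]
force: [0.5, -0.2, -0.5]
gripper_width: 91.2
[ 506.4  -229.22  187.96] [ 0.5  -0.17 -0.49] [ 0.02  0.03 -0.02]
(np.float64(106.13598422563686), np.float64(223.02218357549697), np.float64(14.0), array([ -55.19, -185.02]), array([50.94, 38.  ]))
(np.float64(106.24197536584175), np.float64(222.9229608075933), np.float64(13.0), array([ -53.9 , -185.23]), array([52.34, 37.69]))
(np.float64(106.28273803566096), np.float64(222.78548211060604), np.float64(12.0), array([ -52.61, -185.16]), array([53.67, 37.62]))
(np.float64(106.30538468254531), np.float64(223.0004570752335), np.float64(13.5), array([ -54.58, -185.17]), array([51.72, 37.83]))
(np.float64(106.34188263089389), np.float64(223.0242867384138), np.float64(12.5), array([ -53.3 , -185.27]), array([53.04, 37.75]))
(np.float64(106.52239520322516), np.float64(222.671526266861), np.float64(11.5), array([ -52.13, -185.11]), array([54.39, 37.56]))
```

View pics/w2.png

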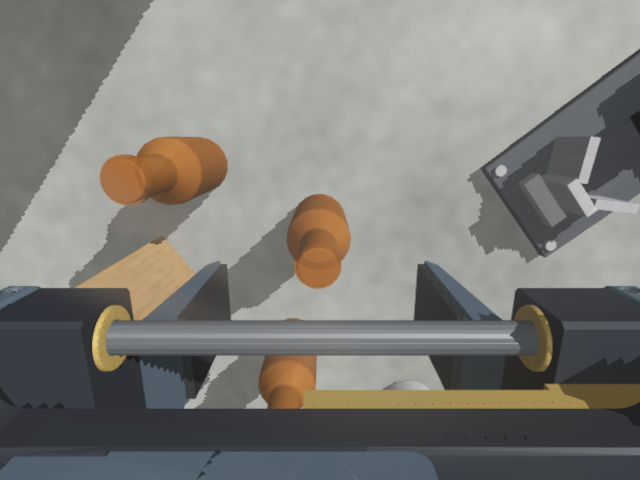

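The target bottle's mouth is at (318,268), centred between the fingers. The neighbours are at (125,180) and (285,390), and the end of the holder is at right with bolts at (501,171) and (551,246). A quick refinement from the depth before I descend.

```bash
python3 - <<'E'
from h import *
np.set_printoptions(precision=1,suppress=True)
z=np.load('pics/w2.npz');W=cloud('wrist',z['d'],z['T'])
Q=W[235:300,280:360].reshape(-1,3);t=Q[(Q[:,2]>140)&(Q[:,2]<152)];print('mouth',t.mean(0),cv2.minEnclosingCircle(t[:,:2].astype(np.float32)),len(t))
k=np.array([540.4,123.6])
for b in [((501,171),(551,246))]:
    p=[W[v,u] for u,v in b];m=(p[0]+p[1])/2;print(p,m,'yaw',np.degrees(np.arctan2(m[0]-k[0],k[1]-m[1])))
a=W[40:262,470:640].reshape(-1,3);m=a[(a[:,2]>8)&(a[:,2]<16)][:,:2]
for y in (11,12,13):
    c,s=np.cos(np.radians(y)),np.sin(np.radians(y));q=(m-k)@np.array([[c,-s],[s,c]]);
    e=q[q[:,1]<-150];print(y,np.percentile(e,[1,99],axis=0).ravel(), q[:,1].min())
v=a[(a[:,2]>52)&(a[:,2]<62)][:,:2]
y=12.3;c,s=np.cos(np.radians(y)),np.sin(np.radians(y));q=(v-k)@np.array([[c,-s],[s,c]])
for lo in range(-165,-85,8):
    e=q[(q[:,1]>=lo)&(q[:,1]<lo+8)]
    if len(e)>5: print('V',lo,np.percentile(e[:,0],[3,97]),len(e))
bed=k+112*np.array([s,-c]);print('bed',bed)
E
```

```text
mouth [ 506.8 -230.1  144.3] ((507.7997131347656, -230.86366271972656), 14.843940734863281) 1701
[array([537.4, -61.7,  15.3]), array([625.9, -41.3,  14.4])] [581.7 -51.5  14.8] yaw 13.265466788281206
11 [ -49.1 -191.1   59.1 -150.5] -192.19851752963316
12 [ -52.  -190.6   56.1 -150.4] -191.3699996419352
13 [ -54.9 -190.4   53.  -150.6] -190.75467159908166
V -165 [-14.9  17.2] 202
V -157 [-15.3  17.2] 416
V -149 [-20.5  20.6] 318
V -141 [-28.9  28.6] 350
V -133 [-36.5  36.4] 353
V -125 [-35.2  39.3] 101
bed [564.3  14.2]
```

```bash
python3 -m pendant '[{"xyz":[0,0.001,0.020],"roll":0,"jaw":0},{"xyz":[0,0.001,0.045],"roll":0,"jaw":0},{"xyz":[0,0.001,0.070],"roll":0,"jaw":0},{"xyz":[0,0.001,0.082],"roll":0,"jaw":0},{"xyz":[0,0.001,0.086],"roll":0,"jaw":0.4},{"xyz":[0,0.001,0.086],"roll":0,"jaw":1},{"xyz":[0,0.001,0.086],"roll":0,"jaw":1},{"xyz":[0,0.001,0.086],"roll":0,"jaw":1}]' 25
python3 -c "
from h import *
s=env.state();print(s['ee_pos'],s['torque'],s['qvel'].round(1))"
```

```text
time_s: 3.25
ee_pos: [508.5, -228.8, 104.5]
ee_rot: [179.9, -0.0, 64.2]
force: [0.6, 0.9, 0.6]
gripper_width: 54.1
[ 508.45482215 -228.83130525  104.54593469] [ 0.03718243 -0.01995196 -0.02097613] [-0.1  0.1  0.2 -0.  -0.  -0. ]
```

```bash
python3 -m pendant '[{"xyz":[0,0,0],"roll":0,"jaw":1},{"xyz":[0,0,0],"roll":0,"jaw":1},{"xyz":[0,0,0],"roll":0,"jaw":1},{"xyz":[0,0,0],"roll":0,"jaw":1},{"xyz":[0,0,-0.005],"roll":0,"jaw":1},{"xyz":[0,0,-0.030],"roll":0,"jaw":1},{"xyz":[0,0,-0.060],"roll":0,"jaw":1},{"xyz":[0,0,-0.080],"roll":0,"jaw":1}]' 25
python3 -c "
from h import *
s=env.state();print(s['ee_pos'],s['torque'],s['qvel'].round(1))"
```

```text
time_s: 4.25
ee_pos: [508.4, -228.7, 185.4]
ee_rot: [179.9, -0.0, 64.2]
force: [0.1, -0.1, -2.7]
gripper_width: 26.0
[ 508.40822929 -228.7020094   185.36546955] [ 0.02029742 -0.01051857  0.02503485] [  0.1  -6.7 -13.    0.   20.9   0.1]
```

```bash
python3 -m pendant '[{"xyz":[0.015,-0.003,-0.010],"roll":0,"jaw":1},{"xyz":[0.050,-0.011,-0.020],"roll":0,"jaw":1},{"xyz":[0.095,-0.021,-0.020],"roll":0,"jaw":1},{"xyz":[0.140,-0.031,-0.020],"roll":0,"jaw":1},{"xyz":[0.185,-0.041,-0.020],"roll":0,"jaw":1},{"xyz":[0.220,-0.049,-0.010],"roll":0,"jaw":1},{"xyz":[0.238,-0.053,0],"roll":0,"jaw":1},{"xyz":[0.243,-0.054,0],"roll":0,"jaw":1}]' 25
python3 - <<'E'
from h import *
s=env.state();print(s['ee_pos'],s['qvel'].round(1))
im,d=env.grab_frame('side');cv2.imwrite('pics/s3.png',cv2.resize(im[80:330,160:420],None,fx=3,fy=3,interpolation=2)[:600])
E
```

```text
time_s: 5.25
ee_pos: [564.2, 14.6, 182.5]
ee_rot: [-179.8, 0.1, 64.3]
force: [0.6, 0.3, -2.5]
gripper_width: 25.9
[564.1927502   14.59061955 182.50414225] [ 2.3  0.1 -2.7 -0.8  0.9  3.6]
```

```bash
echo
```

```text
(no output)
```

View pics/s3.png

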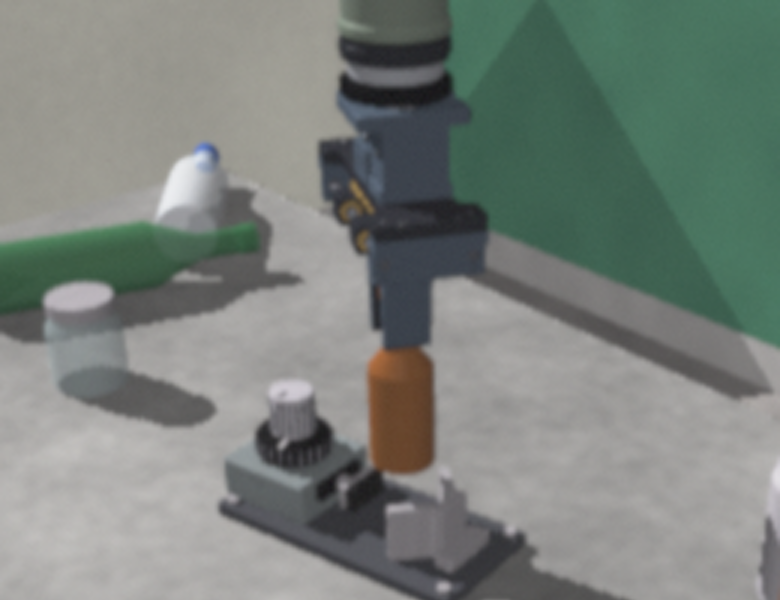

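The bottle hangs upright over the bed, in line with the gap between pad and V stop. Now lowering.

```bash
python3 -m pendant '[{"xyz":[0.0005,0,0.010],"roll":0,"jaw":1},{"xyz":[0.0005,0,0.025],"roll":0,"jaw":1},{"xyz":[0.0005,0,0.040],"roll":0,"jaw":1},{"xyz":[0.0005,0,0.055],"roll":0,"jaw":1},{"xyz":[0.0005,0,0.062],"roll":0,"jaw":1},{"xyz":[0.0005,0,0.065],"roll":0,"jaw":1},{"xyz":[0.0005,0,0.066],"roll":0,"jaw":1},{"xyz":[0.0005,0,0.066],"roll":0,"jaw":1}]' 25
```

```text
time_s: 6.3
ee_pos: [565.7, 14.2, 118.4]
ee_rot: [180.0, -0.0, 64.2]
force: [-0.3, 0.3, -2.7]
gripper_width: 25.7
```

```bash
python3 -m pendant '[{"xyz":[0,0,0.001],"roll":0,"jaw":1},{"xyz":[0,0,0.0015],"roll":0,"jaw":1},{"xyz":[0,0,0.002],"roll":0,"jaw":1},{"xyz":[0,0,0.0025],"roll":0,"jaw":1},{"xyz":[0,0,0.0025],"roll":0,"jaw":1},{"xyz":[0,0,0.0025],"roll":0,"jaw":1},{"xyz":[0,0,0.0025],"roll":0,"jaw":1},{"xyz":[0,0,0.0025],"roll":0,"jaw":1}]' 25
```

```text
time_s: 7.3
ee_pos: [565.5, 14.1, 115.8]
ee_rot: [180.0, -0.0, 64.2]
force: [-0.1, -1.0, 2.5]
gripper_width: 25.7
```

Contact is felt: the vertical force went from -2.7 to +2.5 N. Releasing and rising.

```bash
python3 -m pendant '[{"xyz":[0,0,0],"roll":0,"jaw":0.7},{"xyz":[0,0,0],"roll":0,"jaw":0.6},{"xyz":[0,0,0],"roll":0,"jaw":0.4},{"xyz":[0,0,0],"roll":0,"jaw":0.4},{"xyz":[0,0,0],"roll":0,"jaw":0.4},{"xyz":[0,0,-0.015],"roll":0,"jaw":0.4},{"xyz":[0,0,-0.050],"roll":0,"jaw":0.4},{"xyz":[0,0,-0.080],"roll":0,"jaw":0.4}]' 25
python3 - <<'E'
from h import *
s=env.state();print(s['ee_pos'],s['torque'],s['qvel'].round(1))
im,d=env.grab_frame('side');cv2.imwrite('pics/s4.png',cv2.resize(im[80:330,160:420],None,fx=3,fy=3,interpolation=2)[:600])
E
```

```text
time_s: 8.3
ee_pos: [565.8, 14.1, 197.7]
ee_rot: [179.9, -0.1, 64.2]
force: [0.7, 0.1, -0.2]
gripper_width: 54.7
[565.75365769  14.10336164 197.69112726] [-0.01880527 -0.0866002  -0.03540709] [  0.  -10.4 -21.1   0.   31.3   0. ]
```

View pics/s4.png

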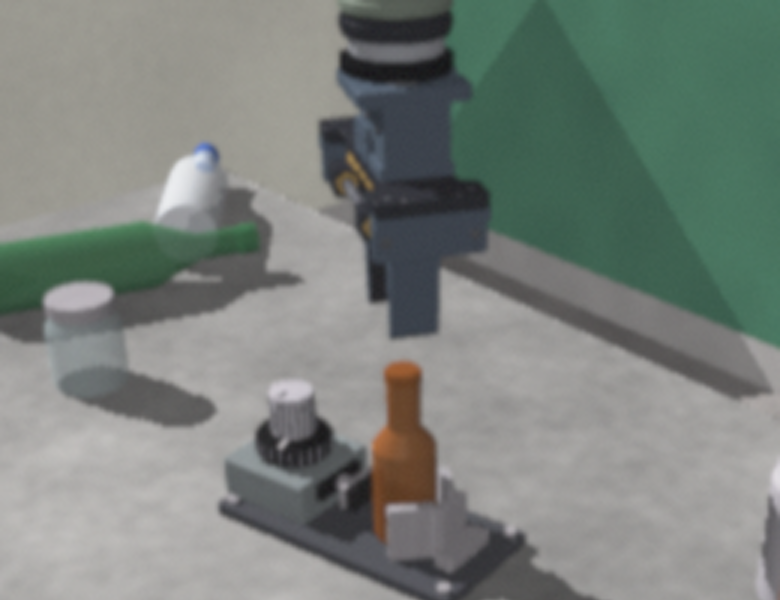

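The bottle stands free between the pad and the V stop. Moving to the knob.

```bash
python3 -m pendant '[{"xyz":[0.010,-0.008,0],"roll":0,"jaw":0.4},{"xyz":[0.035,-0.028,0],"roll":0,"jaw":0.4},{"xyz":[0.060,-0.048,0],"roll":0,"jaw":0.4},{"xyz":[0.080,-0.064,0],"roll":0,"jaw":0.4},{"xyz":[0.0875,-0.0705,0.010],"roll":0,"jaw":0.4},{"xyz":[0.0875,-0.0705,0.035],"roll":0,"jaw":0.4},{"xyz":[0.0875,-0.0705,0.060],"roll":0,"jaw":0.4},{"xyz":[0.0875,-0.0705,0.070],"roll":0,"jaw":0.4}]' 25
python3 - <<'E'
from h import *
s=env.state();print(s['ee_pos'],s['torque'],s['qvel'].round(1))
im,d=env.grab_frame('wrist');np.savez('pics/w5.npz',d=d,T=T_tool(s));cv2.imwrite('pics/w5.png',im)
E
```

```text
time_s: 9.35
ee_pos: [538.2, 123.1, 122.9]
ee_rot: [-179.8, 0.2, 64.2]
force: [0.0, 0.3, -0.7]
gripper_width: 55.3
[538.23747959 123.06957583 122.88604054] [-0.01821308 -0.00473529  0.03483455] [ -0.2   3.4   4.    0.1 -10.1  -0. ]
```

View pics/w5.png

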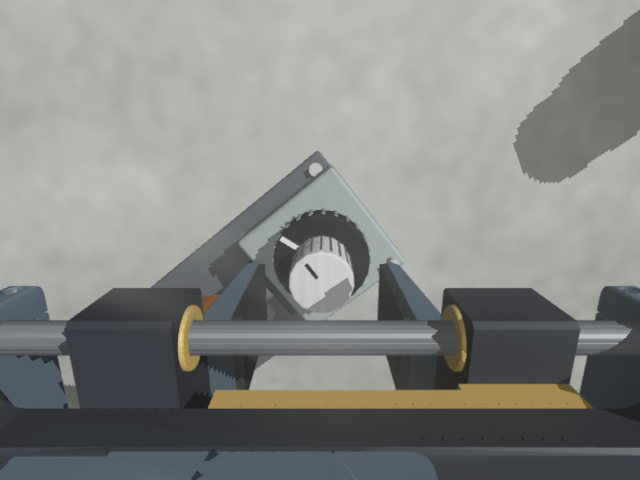

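The knob top at (322,280) is centred between the fingers, with its index line at (312,271). The ring mark is at (289,243), and the short guide pin at (397,262) is lower than the fingers will reach. Now I'll measure the remaining offset and the mark.

```bash
cat > ring.py <<'E'
from h import *
def knob_mark(n):
    z=np.load(f'pics/{n}.npz');W=cloud('wrist',z['d'],z['T']);im=cv2.imread(f'pics/{n}.png')
    t=W[(abs(W[...,2]-104)<4)&(np.hypot(W[...,0]-540,W[...,1]-123.6)<26)];
    q=(np.c_[t,np.ones(len(t))]@np.linalg.inv(z['T']).T)[:,:2]
    r=np.hypot(W[...,0]-540.4,W[...,1]-123.6);m=(abs(W[...,2]-67)<4)&(r>21)&(r<31)&(im.min(2)>110)
    n_,lab,st,cen=cv2.connectedComponentsWithStats(m.astype(np.uint8));i=1+np.argmax(st[1:,4])
    P=W[lab==i].mean(0);print('knob',t.mean(0),cv2.minEnclosingCircle(t[:,:2].astype(np.float32)),'tool',q.mean(0),'x range',np.percentile(q[:,0],[1,99]),'y range',np.percentile(q[:,1],[1,99]))
    print('mark',st[i],cen[i],P,'angle',np.degrees(np.arctan2(P[1]-123.6,P[0]-540.2)))
E
python3 - <<'E'
from ring import *
np.set_printoptions(precision=1,suppress=True)
knob_mark('w1');knob_mark('w5')
s=env.state();print(s['ee_pos'],s['force'],s['torque'])
E
```

```text
knob [540.1 123.6 103.9] ((540.7339477539062, 123.45150756835938), 18.336654663085938) tool [52.8 61.4] x range [35.9 69.3] y range [44.9 78.3]
mark [344 248   8   6  27] [347.7 250.4] [519.2 110.   67.8] angle -147.14526790234999
knob [540.1 124.1 103.9] ((540.7789306640625, 123.9495849609375), 18.207111358642578) tool [1.8 1.3] x range [-14.8  18.3] y range [-14.9  18.4]
mark [279 236  15  12  84] [286.  241.1] [519.1 109.9  67.9] angle -146.99470204050576
[538.2 123.  122.5] [-0.1 -0.5 -0.9] [-0.  0. -0.]
```

```bash
python3 -m pendant '[{"xyz":[0.0015,0.0014,0.005],"roll":0,"jaw":0.4},{"xyz":[0.0015,0.0014,0.015],"roll":0,"jaw":0.4},{"xyz":[0.0015,0.0014,0.025],"roll":0,"jaw":0.4},{"xyz":[0.0015,0.0014,0.034],"roll":0,"jaw":0.4},{"xyz":[0.0015,0.0014,0.038],"roll":0,"jaw":0.4},{"xyz":[0.0015,0.0014,0.040],"roll":0,"jaw":0.4},{"xyz":[0.0015,0.0014,0.040],"roll":0,"jaw":0.4},{"xyz":[0.0015,0.0014,0.040],"roll":0,"jaw":0.4}]' 55
```

```text
time_s: 10.4
ee_pos: [542.1, 124.4, 85.8]
ee_rot: [180.0, -0.0, 64.2]
force: [-0.5, -0.6, 0.9]
gripper_width: 54.5
```

```bash
python3 -m pendant '[{"xyz":[-0.0015,-0.0015,0.002],"roll":0,"jaw":0.4},{"xyz":[-0.0015,-0.0015,0.004],"roll":0,"jaw":0.4},{"xyz":[-0.0015,-0.0015,0.004],"roll":0,"jaw":0.4},{"xyz":[-0.0015,-0.0015,0.004],"roll":0,"jaw":1},{"xyz":[-0.0015,-0.0015,0.004],"roll":0,"jaw":1},{"xyz":[-0.0015,-0.0015,0.004],"roll":0,"jaw":1},{"xyz":[-0.0015,-0.0015,0.004],"roll":0,"jaw":1},{"xyz":[-0.0015,-0.0015,0.004],"roll":0,"jaw":1}]' 55
python3 -c "
from h import *
s=env.state();print(s['ee_pos'],s['force'].round(2),s['torque'].round(3),s['qvel'].round(1))"
```

```text
time_s: 11.4
ee_pos: [539.1, 122.2, 81.5]
ee_rot: [-180.0, 0.2, 64.3]
force: [-1.7, -5.0, 2.0]
gripper_width: 35.0
[539.14917156 122.19871055  81.45535159] [-1.73 -4.98  1.99] [-0.981  0.271  0.129] [-0.   0.1 -0.   0.   0.  -0. ]
```

```bash
cat > st.py <<'E'
from h import *
s=env.state();T=T_tool(s)[:3,:3]
print('t',s['time_s'],'pos',s['ee_pos'].round(1),'yaw',s['ee_rot'][2].round(2),'Ftool',(T.T@s['force']).round(2),'Tz',s['torque'][2].round(3),'w',round(s['gripper_width'],2),'j6',s['qpos'][5].round(1))
E
python3 -m pendant '[{"xyz":[-0.0017,0,0],"roll":0,"jaw":1},{"xyz":[-0.0017,0,0],"roll":1,"jaw":1},{"xyz":[-0.0017,0,0],"roll":4,"jaw":1},{"xyz":[-0.0017,0,0],"roll":7,"jaw":1},{"xyz":[-0.0017,0,0],"roll":10,"jaw":1},{"xyz":[-0.0017,0,0],"roll":12,"jaw":1},{"xyz":[-0.0017,0,0],"roll":12,"jaw":1},{"xyz":[-0.0017,0,0],"roll":12,"jaw":1}]' 55; python3 st.py
```

```text
time_s: 12.4
ee_pos: [539.1, 122.2, 81.5]
ee_rot: [-180.0, -0.0, 52.2]
force: [0.3, -0.3, 0.9]
gripper_width: 34.8
t 12.4 pos [539.1 122.2  81.5] yaw 52.22 Ftool [-0.03  0.38 -0.91] Tz 0.214 w 34.75 j6 -40.7
```

```bash
python3 -m pendant '[{"xyz":[0,0,0],"roll":3,"jaw":1},{"xyz":[0,0,0],"roll":6,"jaw":1},{"xyz":[0,0,0],"roll":9,"jaw":1},{"xyz":[0,0,0],"roll":12,"jaw":1},{"xyz":[0,0,0],"roll":14,"jaw":1},{"xyz":[0,0,0],"roll":14,"jaw":1},{"xyz":[0,0,0],"roll":14,"jaw":1},{"xyz":[0,0,0],"roll":14,"jaw":1}]' 55; python3 st.py
```

```text
time_s: 13.4
ee_pos: [539.2, 122.2, 81.5]
ee_rot: [-180.0, -0.0, 38.2]
force: [0.2, -0.3, 0.8]
gripper_width: 34.7
t 13.4 pos [539.2 122.2  81.5] yaw 38.23 Ftool [ 0.    0.32 -0.79] Tz 0.178 w 34.68 j6 -26.7
```

```bash
python3 -m pendant '[{"xyz":[0,0,0],"roll":2,"jaw":1},{"xyz":[0,0,0],"roll":4,"jaw":1},{"xyz":[0,0,0],"roll":5,"jaw":1},{"xyz":[0,0,0],"roll":5,"jaw":1},{"xyz":[0,0,0],"roll":5,"jaw":1},{"xyz":[0,0,0],"roll":5,"jaw":1},{"xyz":[0,0,0],"roll":5,"jaw":1},{"xyz":[0,0,0],"roll":5,"jaw":1}]' 55; python3 st.py
python3 -m pendant '[{"xyz":[0,0,0],"roll":2,"jaw":1},{"xyz":[0,0,0],"roll":4,"jaw":1},{"xyz":[0,0,0],"roll":5,"jaw":1},{"xyz":[0,0,0],"roll":5,"jaw":1},{"xyz":[0,0,0],"roll":5,"jaw":1},{"xyz":[0,0,0],"roll":5,"jaw":1},{"xyz":[0,0,0],"roll":5,"jaw":1},{"xyz":[0,0,0],"roll":5,"jaw":1}]' 55; python3 st.py
```

```text
time_s: 14.4
ee_pos: [539.2, 122.2, 81.5]
ee_rot: [-180.0, -0.0, 33.2]
force: [0.8, 1.4, 0.2]
gripper_width: 35.1
t 14.4 pos [539.2 122.2  81.5] yaw 33.22 Ftool [ 1.46 -0.75 -0.24] Tz 0.217 w 35.1 j6 -21.7
time_s: 15.4
ee_pos: [539.3, 122.2, 81.5]
ee_rot: [-180.0, -0.0, 28.2]
force: [2.3, 3.6, -1.2]
gripper_width: 34.6
t 15.4 pos [539.3 122.2  81.5] yaw 28.22 Ftool [ 3.77 -2.07  1.19] Tz 0.241 w 34.58 j6 -16.7
```

```bash
python3 -m pendant '[{"xyz":[0.001,-0.0005,0],"roll":2,"jaw":1},{"xyz":[0.001,-0.0005,0],"roll":4,"jaw":1},{"xyz":[0.001,-0.0005,0],"roll":4,"jaw":1},{"xyz":[0.001,-0.0005,0],"roll":4,"jaw":1},{"xyz":[0.001,-0.0005,0],"roll":4,"jaw":1},{"xyz":[0.001,-0.0005,0],"roll":4,"jaw":1},{"xyz":[0.001,-0.0005,0],"roll":4,"jaw":1},{"xyz":[0.001,-0.0005,0],"roll":4,"jaw":1}]' 55; python3 st.py
```

```text
time_s: 16.4
ee_pos: [539.3, 122.4, 81.5]
ee_rot: [180.0, 0.1, 24.2]
force: [-1.7, -5.8, 4.0]
gripper_width: 35.4
t 16.4 pos [539.3 122.4  81.5] yaw 24.24 Ftool [-3.97  4.6  -3.95] Tz 0.128 w 35.42 j6 -12.6
```

```bash
python3 -m pendant '[{"xyz":[-0.0005,0.0005,0],"roll":2,"jaw":1},{"xyz":[-0.0005,0.0005,0],"roll":4,"jaw":1},{"xyz":[-0.0005,0.0005,0],"roll":4,"jaw":1},{"xyz":[-0.0005,0.0005,0],"roll":4,"jaw":1},{"xyz":[-0.0005,0.0005,0],"roll":4,"jaw":1},{"xyz":[-0.0005,0.0005,0],"roll":4,"jaw":1},{"xyz":[-0.0005,0.0005,0],"roll":4,"jaw":1},{"xyz":[-0.0005,0.0005,0],"roll":4,"jaw":1}]' 55; python3 st.py
```

```text
time_s: 17.4
ee_pos: [539.3, 122.3, 81.5]
ee_rot: [-180.0, 0.0, 20.2]
force: [-1.5, -3.2, 3.4]
gripper_width: 34.9
t 17.4 pos [539.3 122.3  81.5] yaw 20.23 Ftool [-2.56  2.47 -3.42] Tz 0.161 w 34.89 j6 -8.6
```

```bash
python3 -m pendant '[{"xyz":[-0.0003,0.0003,0],"roll":2,"jaw":1},{"xyz":[-0.0003,0.0003,0],"roll":4,"jaw":1},{"xyz":[-0.0003,0.0003,0],"roll":4,"jaw":1},{"xyz":[-0.0003,0.0003,0],"roll":4,"jaw":1},{"xyz":[-0.0003,0.0003,0],"roll":4,"jaw":1},{"xyz":[-0.0003,0.0003,0],"roll":4,"jaw":1},{"xyz":[-0.0003,0.0003,0],"roll":4,"jaw":1},{"xyz":[-0.0003,0.0003,0],"roll":4,"jaw":1}]' 55; python3 st.py
python3 -m pendant '[{"xyz":[0,0,0],"roll":2,"jaw":1},{"xyz":[0,0,0],"roll":4,"jaw":1},{"xyz":[0,0,0],"roll":4,"jaw":1},{"xyz":[0,0,0],"roll":4,"jaw":1},{"xyz":[0,0,0],"roll":4,"jaw":1},{"xyz":[0,0,0],"roll":4,"jaw":1},{"xyz":[0,0,0],"roll":4,"jaw":1},{"xyz":[0,0,0],"roll":4,"jaw":1}]' 55; python3 st.py
```

```text
time_s: 18.4
ee_pos: [539.4, 122.2, 81.5]
ee_rot: [-180.0, -0.0, 16.2]
force: [-1.8, 1.6, 2.7]
gripper_width: 35.0
t 18.4 pos [539.4 122.2  81.5] yaw 16.22 Ftool [-1.31 -2.08 -2.73] Tz 0.177 w 34.97 j6 -4.7
time_s: 19.4
ee_pos: [539.4, 122.2, 81.5]
ee_rot: [-180.0, -0.0, 12.2]
force: [-2.1, 4.4, 1.4]
gripper_width: 34.8
t 19.4 pos [539.4 122.2  81.5] yaw 12.22 Ftool [-1.09 -4.71 -1.4 ] Tz 0.247 w 34.77 j6 -0.7
```

```bash
python3 -m pendant '[{"xyz":[0,-0.0005,0],"roll":1.5,"jaw":1},{"xyz":[0,-0.0005,0],"roll":3,"jaw":1},{"xyz":[0,-0.0005,0],"roll":3,"jaw":1},{"xyz":[0,-0.0005,0],"roll":3,"jaw":1},{"xyz":[0,-0.0005,0],"roll":3,"jaw":1},{"xyz":[0,-0.0005,0],"roll":3,"jaw":1},{"xyz":[0,-0.0005,0],"roll":3,"jaw":1},{"xyz":[0,-0.0005,0],"roll":3,"jaw":1}]' 55; python3 st.py
```

```text
time_s: 20.4
ee_pos: [539.4, 122.3, 81.5]
ee_rot: [180.0, -0.0, 9.2]
force: [0.3, 0.4, 1.1]
gripper_width: 34.8
t 20.4 pos [539.4 122.3  81.5] yaw 9.24 Ftool [ 0.33 -0.31 -1.1 ] Tz 0.319 w 34.83 j6 2.4
```

The moment is rising at about 0.024 N m per degree, which matches the bottle being in the stop. I estimate about 7 N now.

```bash
python3 -m pendant '[{"xyz":[0,0,0],"roll":1,"jaw":1},{"xyz":[0,0,0],"roll":2,"jaw":1},{"xyz":[0,0,0],"roll":2,"jaw":1},{"xyz":[0,0,0],"roll":2,"jaw":1},{"xyz":[0,0,0],"roll":2,"jaw":1},{"xyz":[0,0,0],"roll":2,"jaw":1},{"xyz":[0,0,0],"roll":2,"jaw":1},{"xyz":[0,0,0],"roll":2,"jaw":1}]' 55; python3 st.py
```

```text
time_s: 21.4
ee_pos: [539.4, 122.3, 81.5]
ee_rot: [180.0, -0.0, 7.2]
force: [2.2, -1.9, 0.5]
gripper_width: 35.3
t 21.4 pos [539.4 122.3  81.5] yaw 7.23 Ftool [ 1.93  2.15 -0.52] Tz 0.422 w 35.3 j6 4.4
```

```bash
python3 - <<'E'
from h import *
r=[]
for i in range(12):
    env.grab_frame('top');s=env.state();r.append(s['torque'][2])
print(np.round(r,3),np.mean(r),s['ee_rot'][2],s['force'])
E
```

```text
[0.437 0.439 0.42  0.435 0.465 0.402 0.43  0.45  0.396 0.461 0.351 0.377] 0.4219967339731627 7.235852192575811 [ 2.40197458 -1.83428079 -1.2254507 ]
```

Noise averages out to 0.422 N m. The free readings correlated with the lateral force, so I'll null that and read again without turning.

```bash
python3 -m pendant '[{"xyz":[0.0003,0.0003,0],"roll":0,"jaw":1},{"xyz":[0.0003,0.0003,0],"roll":0,"jaw":1},{"xyz":[0.0003,0.0003,0],"roll":0,"jaw":1},{"xyz":[0.0003,0.0003,0],"roll":0,"jaw":1},{"xyz":[0.0003,0.0003,0],"roll":0,"jaw":1},{"xyz":[0.0003,0.0003,0],"roll":0,"jaw":1},{"xyz":[0.0003,0.0003,0],"roll":0,"jaw":1},{"xyz":[0.0003,0.0003,0],"roll":0,"jaw":1}]' 55; python3 st.py; python3 - <<'E'
from h import *
r=[];f=[]
for i in range(10):
    env.grab_frame('top');s=env.state();r.append(s['torque'][2]);f.append(T_tool(s)[:3,:3].T@s['force'])
print(np.mean(r),np.mean(f,0))
E
```

```text
time_s: 23.0
ee_pos: [539.4, 122.3, 81.5]
ee_rot: [-180.0, 0.0, 7.2]
force: [0.4, -0.3, 1.6]
gripper_width: 35.0
t 23.0 pos [539.4 122.3  81.5] yaw 7.23 Ftool [ 0.34  0.39 -1.64] Tz 0.511 w 34.96 j6 4.3
0.4846058690163514 [-0.09305027 -0.21117746 -1.95909115]
```

```bash
python3 -m pendant '[{"xyz":[0,0,0],"roll":0.5,"jaw":1},{"xyz":[0,0,0],"roll":0.5,"jaw":1},{"xyz":[0,0,0],"roll":0.5,"jaw":1},{"xyz":[0,0,0],"roll":0.5,"jaw":1},{"xyz":[0,0,0],"roll":0.5,"jaw":1},{"xyz":[0,0,0],"roll":0.5,"jaw":1},{"xyz":[0,0,0],"roll":0.5,"jaw":1},{"xyz":[0,0,0],"roll":0.5,"jaw":1}]' 55; python3 - <<'E'
from h import *
r=[];f=[]
for i in range(12):
    env.grab_frame('top');s=env.state();r.append(s['torque'][2]);f.append(T_tool(s)[:3,:3].T@s['force'])
print(np.mean(r),np.mean(f,0),s['ee_rot'][2])
E
```

```text
time_s: 24.5
ee_pos: [539.4, 122.2, 81.5]
ee_rot: [-180.0, 0.0, 6.7]
force: [-2.3, 1.0, 1.9]
gripper_width: 34.9
0.49509025417019265 [-1.31726661 -1.89117126 -3.27097378] 6.7291727942448425
```

The moment depends on how each step is made: 0.5° steps leave more residual friction than 4° steps. The absolute load is therefore uncertain, probably 9 to 17 N. I'll back off into the free range and approach again with identical 2° steps and averaged readings, so the baseline is consistent.

```bash
cat > av.py <<'E'
from h import *
r=[];f=[]
for i in range(6):
    env.grab_frame('top');s=env.state();r.append(s['torque'][2]);f.append(T_tool(s)[:3,:3].T@s['force'])
print('AV yaw %.2f Tz %.3f sd %.3f'%(s['ee_rot'][2],np.mean(r),np.std(r)),np.mean(f,0).round(1),'t',s['time_s'])
E
python3 -m pendant '[{"xyz":[0,0,0],"roll":-4,"jaw":1},{"xyz":[0,0,0],"roll":-9,"jaw":1},{"xyz":[0,0,0],"roll":-14,"jaw":1},{"xyz":[0,0,0],"roll":-19,"jaw":1},{"xyz":[0,0,0],"roll":-24,"jaw":1},{"xyz":[0,0,0],"roll":-24,"jaw":1},{"xyz":[0,0,0],"roll":-21,"jaw":1},{"xyz":[0,0,0],"roll":-19,"jaw":1}]' 55; python3 st.py
python3 -m pendant '[{"xyz":[0,0,0],"roll":1,"jaw":1},{"xyz":[0,0,0],"roll":2,"jaw":1},{"xyz":[0,0,0],"roll":2,"jaw":1},{"xyz":[0,0,0],"roll":2,"jaw":1},{"xyz":[0,0,0],"roll":2,"jaw":1},{"xyz":[0,0,0],"roll":2,"jaw":1},{"xyz":[0,0,0],"roll":2,"jaw":1},{"xyz":[0,0,0],"roll":2,"jaw":1}]' 55; python3 av.py
python3 -m pendant '[{"xyz":[0,0,0],"roll":1,"jaw":1},{"xyz":[0,0,0],"roll":2,"jaw":1},{"xyz":[0,0,0],"roll":2,"jaw":1},{"xyz":[0,0,0],"roll":2,"jaw":1},{"xyz":[0,0,0],"roll":2,"jaw":1},{"xyz":[0,0,0],"roll":2,"jaw":1},{"xyz":[0,0,0],"roll":2,"jaw":1},{"xyz":[0,0,0],"roll":2,"jaw":1}]' 55; python3 av.py
```

```text
time_s: 26.1
ee_pos: [539.3, 122.2, 81.4]
ee_rot: [-180.0, 0.0, 25.6]
force: [-2.8, 2.0, 3.5]
gripper_width: 35.1
t 26.1 pos [539.3 122.2  81.4] yaw 25.62 Ftool [-1.66 -3.01 -3.5 ] Tz 0.359 w 35.07 j6 -14.0
time_s: 27.1
ee_pos: [539.4, 122.2, 81.4]
ee_rot: [-180.0, 0.0, 23.7]
force: [-4.5, 1.6, 4.4]
gripper_width: 34.9
AV yaw 23.73 Tz 0.217 sd 0.018 [-2.7 -3.7 -4.2] t 27.4
time_s: 28.4
ee_pos: [539.4, 122.2, 81.4]
ee_rot: [-180.0, 0.0, 21.7]
force: [-4.0, 3.0, 5.3]
gripper_width: 35.2
AV yaw 21.73 Tz 0.235 sd 0.023 [-3.2 -3.5 -5. ] t 28.7
```

```bash
python3 -m pendant '[{"xyz":[0,0,0],"roll":1,"jaw":1},{"xyz":[0,0,0],"roll":2,"jaw":1},{"xyz":[0,0,0],"roll":2,"jaw":1},{"xyz":[0,0,0],"roll":2,"jaw":1},{"xyz":[0,0,0],"roll":2,"jaw":1},{"xyz":[0,0,0],"roll":2,"jaw":1},{"xyz":[0,0,0],"roll":2,"jaw":1},{"xyz":[0,0,0],"roll":2,"jaw":1}]' 55 >/dev/null; python3 av.py
python3 -m pendant '[{"xyz":[0,0,0],"roll":1,"jaw":1},{"xyz":[0,0,0],"roll":2,"jaw":1},{"xyz":[0,0,0],"roll":2,"jaw":1},{"xyz":[0,0,0],"roll":2,"jaw":1},{"xyz":[0,0,0],"roll":2,"jaw":1},{"xyz":[0,0,0],"roll":2,"jaw":1},{"xyz":[0,0,0],"roll":2,"jaw":1},{"xyz":[0,0,0],"roll":2,"jaw":1}]' 55 >/dev/null; python3 av.py
python3 -m pendant '[{"xyz":[0,0,0],"roll":1,"jaw":1},{"xyz":[0,0,0],"roll":2,"jaw":1},{"xyz":[0,0,0],"roll":2,"jaw":1},{"xyz":[0,0,0],"roll":2,"jaw":1},{"xyz":[0,0,0],"roll":2,"jaw":1},{"xyz":[0,0,0],"roll":2,"jaw":1},{"xyz":[0,0,0],"roll":2,"jaw":1},{"xyz":[0,0,0],"roll":2,"jaw":1}]' 55 >/dev/null; python3 av.py
python3 -m pendant '[{"xyz":[0,0,0],"roll":1,"jaw":1},{"xyz":[0,0,0],"roll":2,"jaw":1},{"xyz":[0,0,0],"roll":2,"jaw":1},{"xyz":[0,0,0],"roll":2,"jaw":1},{"xyz":[0,0,0],"roll":2,"jaw":1},{"xyz":[0,0,0],"roll":2,"jaw":1},{"xyz":[0,0,0],"roll":2,"jaw":1},{"xyz":[0,0,0],"roll":2,"jaw":1}]' 55 >/dev/null; python3 av.py
```

```text
AV yaw 19.73 Tz 0.259 sd 0.029 [-3.3 -3.9 -4.8] t 30.0
AV yaw 17.72 Tz 0.269 sd 0.014 [-3.8 -3.5 -5. ] t 31.3
AV yaw 15.72 Tz 0.253 sd 0.041 [-3.5 -3.6 -5.1] t 32.6
AV yaw 13.70 Tz 0.302 sd 0.021 [-4.  -2.9 -4.9] t 33.9
```

```bash
python3 -m pendant '[{"xyz":[0,0,0],"roll":1,"jaw":1},{"xyz":[0,0,0],"roll":2,"jaw":1},{"xyz":[0,0,0],"roll":2,"jaw":1},{"xyz":[0,0,0],"roll":2,"jaw":1},{"xyz":[0,0,0],"roll":2,"jaw":1},{"xyz":[0,0,0],"roll":2,"jaw":1},{"xyz":[0,0,0],"roll":2,"jaw":1},{"xyz":[0,0,0],"roll":2,"jaw":1}]' 55 >/dev/null; python3 av.py
python3 -m pendant '[{"xyz":[0,0,0],"roll":1,"jaw":1},{"xyz":[0,0,0],"roll":2,"jaw":1},{"xyz":[0,0,0],"roll":2,"jaw":1},{"xyz":[0,0,0],"roll":2,"jaw":1},{"xyz":[0,0,0],"roll":2,"jaw":1},{"xyz":[0,0,0],"roll":2,"jaw":1},{"xyz":[0,0,0],"roll":2,"jaw":1},{"xyz":[0,0,0],"roll":2,"jaw":1}]' 55 >/dev/null; python3 av.py
```

```text
AV yaw 11.73 Tz 0.366 sd 0.014 [-4.  -2.9 -4.6] t 35.2
AV yaw 9.74 Tz 0.393 sd 0.029 [-4.1 -3.1 -4.8] t 36.5
```

```bash
python3 -m pendant '[{"xyz":[0,0,0],"roll":1,"jaw":1},{"xyz":[0,0,0],"roll":2,"jaw":1},{"xyz":[0,0,0],"roll":2,"jaw":1},{"xyz":[0,0,0],"roll":2,"jaw":1},{"xyz":[0,0,0],"roll":2,"jaw":1},{"xyz":[0,0,0],"roll":2,"jaw":1},{"xyz":[0,0,0],"roll":2,"jaw":1},{"xyz":[0,0,0],"roll":2,"jaw":1}]' 55 >/dev/null; python3 av.py
```

```text
AV yaw 7.75 Tz 0.426 sd 0.032 [-4.  -3.1 -4.8] t 37.8
```

Moment and angle now agree at about 9.7 N. One more degree should bring it to 11.

```bash
python3 -m pendant '[{"xyz":[0,0,0],"roll":0.6,"jaw":1},{"xyz":[0,0,0],"roll":1.2,"jaw":1},{"xyz":[0,0,0],"roll":1.2,"jaw":1},{"xyz":[0,0,0],"roll":1.2,"jaw":1},{"xyz":[0,0,0],"roll":1.2,"jaw":1},{"xyz":[0,0,0],"roll":1.2,"jaw":1},{"xyz":[0,0,0],"roll":1.2,"jaw":1},{"xyz":[0,0,0],"roll":1.2,"jaw":1}]' 55 >/dev/null; python3 av.py
```

```text
AV yaw 6.56 Tz 0.493 sd 0.024 [-3.8 -3.1 -5.3] t 39.1
```

```bash
python3 -m pendant '[{"xyz":[0,0,0],"roll":0,"jaw":0.7},{"xyz":[0,0,0],"roll":0,"jaw":0.5},{"xyz":[0,0,0],"roll":0,"jaw":0.4},{"xyz":[0,0,0],"roll":0,"jaw":0.4},{"xyz":[0,0,0],"roll":0,"jaw":0.4},{"xyz":[0,0,-0.010],"roll":0,"jaw":0.4},{"xyz":[0,0,-0.040],"roll":0,"jaw":0.4},{"xyz":[0,0,-0.080],"roll":0,"jaw":0.4}]' 25
python3 -m pendant '[{"xyz":[0,0,-0.050],"roll":0,"jaw":0.4},{"xyz":[0,-0.020,-0.090],"roll":0,"jaw":0.4},{"xyz":[0,-0.050,-0.120],"roll":0,"jaw":0.4},{"xyz":[0,-0.080,-0.140],"roll":0,"jaw":0.4},{"xyz":[0,-0.100,-0.140],"roll":0,"jaw":0.4},{"xyz":[0,-0.100,-0.140],"roll":0,"jaw":0.4},{"xyz":[0,-0.100,-0.140],"roll":0,"jaw":0.4},{"xyz":[0,-0.100,-0.140],"roll":0,"jaw":0.4}]' 25
python3 - <<'E'
from ring import *
np.set_printoptions(precision=1,suppress=True)
s=env.state();print(s['ee_pos'],s['force'],s['qvel'])
im,d=env.grab_frame('wrist');np.savez('pics/w6.npz',d=d,T=T_tool(s));cv2.imwrite('pics/w6.png',im)
try: knob_mark('w6')
except Exception as e: print(e)
W=cloud('wrist',d,T_tool(s));hsv=cv2.cvtColor(im,cv2.COLOR_BGR2HSV)
k=np.array([539.8,123]);y=np.radians(12.6)
m=(hsv[...,1]>120)&(abs(W[...,2]-157)<6)&(np.hypot(W[...,0]-565,W[...,1]-10)<50);P=W[m][:,:2]
print('mouth',P.mean(0),len(P),'local',(P.mean(0)-k)@np.array([[np.cos(y),-np.sin(y)],[np.sin(y),np.cos(y)]]))
E
```

```text
time_s: 40.1
ee_pos: [539.1, 122.1, 162.2]
ee_rot: [180.0, 0.1, 6.5]
force: [-0.1, 0.4, 0.1]
gripper_width: 54.7
time_s: 41.1
ee_pos: [528.1, 220.5, 300.7]
ee_rot: [180.0, 0.1, 6.5]
force: [0.5, 0.4, -0.3]
gripper_width: 54.8
[528.1 220.5 300.7] [ 0.5  0.4 -0.3] [-0.  -0.1 -0.3  0.1 -0.   0.1]
knob [540.7 125.1 103.9] ((540.7949829101562, 124.04512023925781), 18.12165641784668) tool [ 2.1 96. ] x range [-14.8  19.1] y range [ 80.  112.6]
mark [298 299   8   6  27] [301.6 301.7] [518.6 109.6  67.6] angle -147.06022170809055
mouth [nan nan] 0 local [nan nan]<stdin>:10: RuntimeWarning: Mean of empty slice.
  ret = um.true_divide(
```

View pics/w6.png

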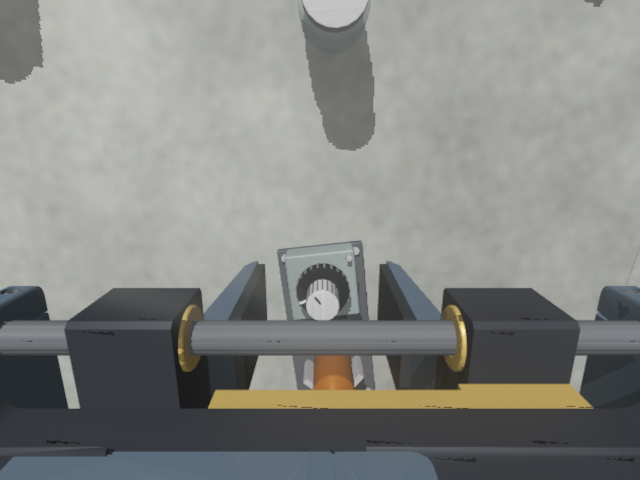

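The ring mark is unchanged at -147.06°, against -147.0 to -147.15° before. The knob's index line at (318,298) turned with the hand, so the grip didn't slip. The bottle at (333,375) is in the V. One final side look.

```bash
python3 - <<'E'
from h import *
im,d=env.grab_frame('side');cv2.imwrite('pics/s7.png',cv2.resize(im[130:430,160:500],None,fx=2,fy=2,interpolation=2))
E
```

```text
(no output)
```

View pics/s7.png

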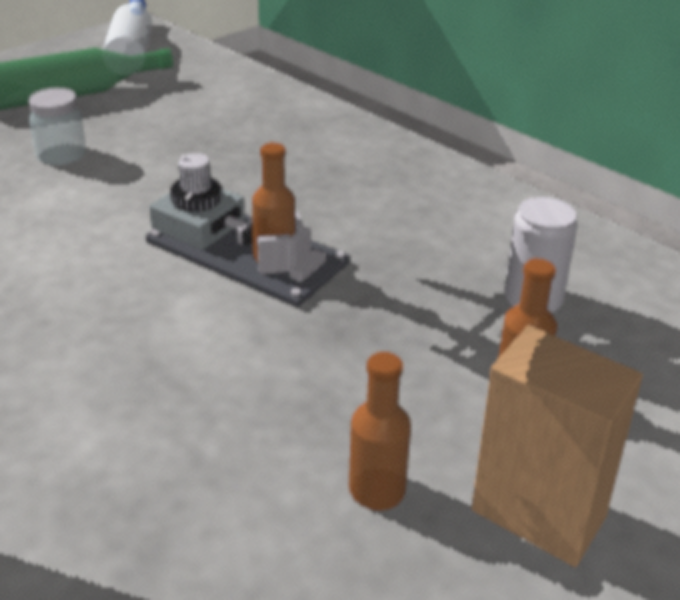

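The bottle stands upright in the V with the pad against it. The jar, can, carton and the other bottles are where they were, and the hand is clear.

```bash
python3 -c "
from workcell import env
env.job_done();print(env.state()['time_s'])"
```

```text
the job is handed in; nothing more can be done
the job is handed in; nothing more can be done
```

The brown bottle that started farthest left now stands upright on the bed, clamped against the V stop at roughly 11 to 13 N. I handed the job in at about 41 s.

- **Clamping:** My first pass closed the pad, but the felt moment depended on how large each turn was, so the load was unclear (about 9 to 17 N). I turned the knob back into the free range and closed it again in equal 2° steps (the last one 1.2°) with averaged readings. This means the knob was briefly turned anticlockwise, with the bottle already standing in place.
- **Final load:** The last two checks did not fully agree. The angle past contact gives about 11.3 N and the moment gives about 13 N. Both are well under the 20 N limit.
- **Ring:** The mark measured -147.06° at the end, against -147.0 to -147.15° before, so it did not turn.
- **Final look:** The bottle was upright, and the can, jar and carton did not appear to have moved. The hand was about 200 mm above and to the side of the knob, touching nothing. A depth check on the bottle's mouth gave no reading because the gripper hid it, so its position rests on the pictures alone.

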